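Latch the dish carriage at its reading position and start the reading

ROBOT

A 7-joint arm with a two-finger parallel gripper is mounted at the origin on a cart in front of the work surface, level with it; the furniture and walls round the work are solid. World frame = base frame: x ahead of the robot, y to its left, z up, the work surface at z = 0. Lengths are in m, angles in rad, forces in N, time in s.
With the tool pointing down it reaches from about 0.425 to 0.95 m from the base axis. Payload 4.7 kg.
Tool frame: the origin (TCP) lies on the centre line of the jaws, within the pads' length; the fingertips stand robot.nose_length ahead of it and the grasp point (between the pads) lies 8 mm behind it (robot.nose_length is the distance from the TCP to the fingertips, in m); z points along the fingers, y is the line along which they close (so a half turn about z gives the same grasp; the last joint's range is limited). The gripper opens to 85 mm and grips with 20 to 120 N. Pads are 22 mm wide; open, the fingers measure 114 mm over their backs; the gripper's body (76 mm by 85 mm) begins 54 mm behind the grasp point. The pads swing forward as they close: fully open they stand 13 mm farther back than shut.
Start: joints at [-0.029, 0.469, -0.049, 1.532, 0.024, 1.141, -0.082], TCP at [0.675, 0, 0.242] pointing down, gripper open.
Joint ranges: [-2.59, 2.59], [-0.33, 1.99], [-1.39, 1.29], [0.1, 2.45], [-1.04, 4.18], [0.21, 1.99], [-2.66, 2.66]. Speed limits (rad/s): [2.57, 2.57, 3.14, 3.14, 3.14, 3.14, 3.14].

INTERFACE

Orientations are given as [roll, pitch, yaw] about the fixed x, y, z axes, in that order (R = Rz(yaw) Ry(pitch) Rx(roll)).
In Python, from plant import robot gives the robot as it stands. Calls block until the motion is done:
- robot.goto(position, orientation): joint-space move of the TCP to a pose.
- robot.move_straight(position, vel=0.15, attitude=None, contact_N=None): straight line of the TCP; attitude=None keeps the orientation; vel is the mean speed in m/s. With contact_N (N) it stops when the force on the tool has changed by that much, and returns True; else False.
- robot.move_joints(angles): joint-space move.
- robot.grip(opening, strength=None): opening from 0.0 (shut) to 1.0 (fully open); strength is the grip in N (None keeps the last); returns when the fingers have stopped.
- robot.sleep(seconds).
- robot.inverse_kinematics(position, orientation): joint angles nearest the present ones, or None.
- robot.sense(): the state.
- robot.grab_frame(name): name is "scene" or "side" or "wrist"; returns a dict with "image" (400x640x3 uint8, red, green, blue), "range_z" (400x640 float32, m along the optical axis (not along the pixel's ray), 0 where there is no reading), "fx", "fy", "cx", "cy" (pixels), "R" (3x3) and "t" (3): a world point X has camera coordinates R X + t. Camera axes: x right, y down, z forward; pixel columns grow to the right and rows downward; lengths in m; the calibration is good to about 2 mm. A picture is of the moment at which its call begins.
A pose or a line that the arm cannot do raises robot.IKError and nothing moves.
- robot.close_job(): hands the job in; it is judged then, once.
The state is a dict: "t": time; "joint_pos": joint angles; "joint_velocities": joint speeds; "effort": joint torques, N m; "tcp_pos": TCP position; "tcp_rot": TCP orientation; "wrist_force": force on the tool from outside, world axes, zero at the start; "torque": the same for the moment, N m; "opening": opening from 0.0 (shut) to 1.0 (fully open); "gripper_force": force on a finger pad.
Only numpy, scipy, OpenCV 4.12 (cv2) and the standard library are available. Lean on these libraries where they do the work, as an engineer would, in place of code of your own. Each camera call takes 0.05 s, during which the arm holds its last target. There are 200 camera calls.

TASK

A petri dish lies in the spring-loaded carriage of the small dish reader. With the fingertips push the front of the carriage in as far as it goes, then let it come back until its stop pin latches it in the middle position, and after that press the round key on top of the read head all the way down and let go of it. Nothing is to be gripped or lifted: do not touch the dish, do not pull the pin up, and leave the pot, jar and bottle beside the reader where they stand.

Things in the scene. Friction and masses are not known exactly. Their poses are not given: they have to be found in the camera images.
- reader: dish reader, fixed to the bench: grey base plate 220 x 150 x 10 mm (x = -60 to 160 mm), carriage on rails, white read head bridging it, white box behind. Origin on the bench on the carriage's centre line, 85 mm behind the front end of the carriage block when out. x = direction in which the carriage is pushed in (away from the robot, turned by the reader's yaw), y to the left, z up.
- head_top (a point): centre of the flat top of the white read head, at x = 76, y = 0, z = 122 mm of the reader. The head spans x = 50 to 102 and y = -72 to 72 mm; its underside is at z = 88 mm.
- pin_knob (a point): top of the stop pin's black knob (14 mm across), left of the carriage at x = 25, y = 56 mm of the reader, 79 mm above the bench when the pin is down, up to 10 mm higher as the cam passes.
- carriage_push (a point): centre of the outer surface of the black rubber push pad on the carriage's front face, 33 mm above the bench; the pad is 64 mm wide and 30 mm high (z = 18 to 48 mm). It moves with the carriage, a solid aluminium block 170 long x 84 wide x 42 mm high (z = 12 to 54 mm) with nothing to grip. Push it along the reader's +x.
- carriage (a joint): travel of the carriage in m: 0 = fully out (start), 0.050 = fully in against the inner stop. A damped spring pushes it out: about 3 N at 0, 7 N fully in, plus 25 N per m/s of speed. Past about 0.026 the stop pin drops behind a step; on release the carriage then comes back only to about 0.026 and stays latched; released earlier it returns to 0.
- stop_pin (a joint): height of the steel stop pin (7 mm thick, black knob 14 mm) in m: 0 = down, about 0.010 = lifted by the cam as the carriage passes. Sprung down; it works by itself.
- key_top (a point): centre of the top of the round grey key (24 mm across) in its black collar (40 mm) on top of the read head; 143 mm above the bench, at x = 76, y = 0 mm of the reader. It stands 9 mm out of the collar. Pressed straight down.
- key (a joint): travel of the key in m: 0 = up, 0.005 = fully down. Spring return, about 4 N fully down.
- dish: shallow clear petri dish, 60 mm across, 15 mm high, about 30 g, loose in the 9 mm deep round nest (63 mm wide) of the carriage, 135 mm behind the carriage block's front face; its rim stands 6 mm above the carriage. Origin at the centre of its underside.
- nest (a point): centre of the nest's floor in the carriage, where the dish lies
- pot: white plastic screw pot, 54 mm across, 74 mm high, left of the reader; bystander. Origin at the centre of its underside.
- jar: clear jar with an orange cap, 38 mm across, 66 mm high, left and in front of the reader; bystander. Origin at the centre of its underside.
- bottle: small brown bottle with a white cap, 34 mm across, 66 mm high, right of the reader; bystander. Origin at the centre of its underside.

How it is judged:
On the way, in this order (a step that is already met when the one before it is completed fails the run):
1. the carriage is pushed in to its inner stop (at least 43 of 50 mm) (value of joint carriage above 0.043 m), for 0.05 s.
2. the carriage has come back and rests latched at the middle position (22 to 30 mm, pin down) (value of joint carriage between 0.022 and 0.03 m and value of joint stop_pin below 0.004 m and velocity of joint carriage between -0.01 and 0.01 m/s), for 0.3 s.
3. the key is pressed down (at least 3.5 of 5 mm) with the carriage latched (value of joint key above 0.0035 m and value of joint carriage between 0.022 and 0.03 m and value of joint stop_pin below 0.004 m), for 0.05 s.
At the end, for the whole second after the job is handed in: The carriage rests latched at its middle position (travel 22 to 30 mm, stop pin down within 4 mm), the key is up again (within 1 mm), the dish lies flat in its nest (within 8 mm of its centre), and the pot, jar and bottle stand upright within 20 mm of where they stood (all of step 2 and value of joint key below 0.001 m and distance between dish and nest below 0.008 m and angle between dish's own z axis and vertical below 0.1 rad and linear speed of dish below 0.02 m/s and angle between each of pot, jar, bottle's own z axis and vertical below 0.2 rad and distance of each of pot, jar, bottle from where it was at the start of the episode below 0.02 m); the robot touches nothing.
It fails at once if the key is pressed before the carriage is latched (value of joint key above 0.0025 m and not (value of joint carriage between 0.022 and 0.03 m and value of joint stop_pin below 0.004 m)).
It fails at once if the dish is touched by the fingers (contact force between the fingers and dish above 0.5 N).
It fails at once if the dish is lifted or leaves its nest (distance between dish and nest above 0.012 m).
It fails at once if the stop pin is pulled up beyond the cam's lift (value of joint stop_pin above 0.0135 m).
It fails at once if the pot, jar or bottle beside the reader is shifted or lifted (over 20 mm) (distance of any of pot, jar, bottle from where it was at the start of the episode above 0.02 m).
It also fails if it takes over 48 s, if anything falls off the work surface, if the arm or the gripper's body presses on something with over 40 N, if the wrist force passes 120 N, or if a joint passes its speed limit or range.

## Working session

There is one attempt and no reset: what is moved stays moved. The work goes in short steps, each a Python script; the robot and the scene stay as the last script left them, time stands still between calls to the robot, and variables do not carry over. Pictures are saved under pics/ and viewed, at most 10 in all, crops included, and the job is handed in when it is done.

```bash
mkdir -p pics; ls
python3 - <<'E'
from plant import robot
import cv2,numpy as np,pickle
D={}
for n in("scene","side","wrist"):
    f=robot.grab_frame(n);D[n]=f
    cv2.imwrite(f"pics/{n}0.png",f["image"][:,:,::-1])
    print(n,f["fx"],f["cx"],f["cy"],(-f["R"].T@f["t"]).round(3))
pickle.dump(D,open("d0.pkl","wb"))
s=robot.sense();print(robot.nose_length,s["tcp_pos"],s["tcp_rot"],s["t"])
E
```

```text
pics
scene 378.35297654302497 320.98574352923754 204.67845028506733 [ 0.163 -0.617  0.697]
side 486.2783345545166 326.5133734597374 195.4367181914535 [ 0.242 -0.761  0.689]
wrist 305.78303916908703 322.94575073593455 201.49263368423615 [0.674 0.08  0.373]
0.011 [ 6.74597753e-01 -4.04288639e-06  2.41501946e-01] [-3.14014799e+00  4.11711747e-05  1.57075983e+00] 0.15
```

View pics/scene0.png

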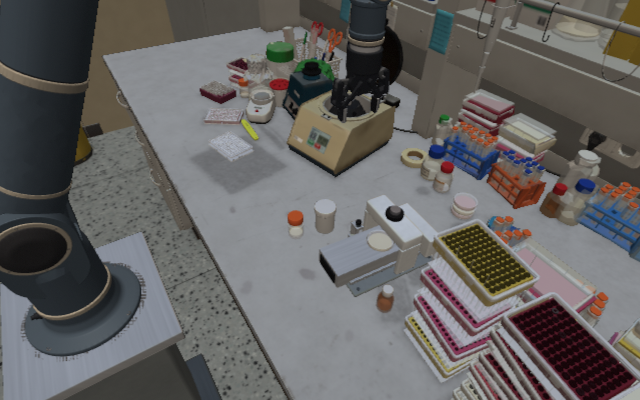

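View pics/side0.png

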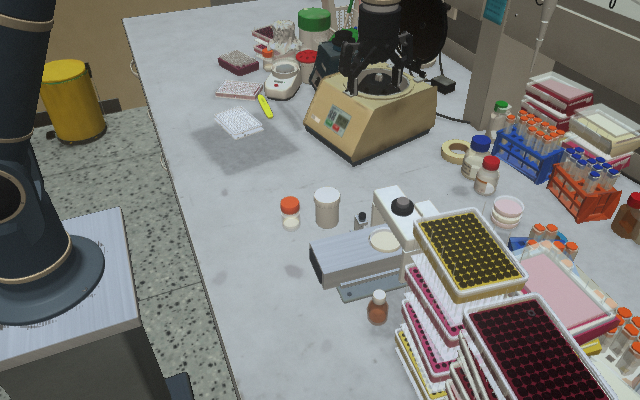

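View pics/wrist0.png

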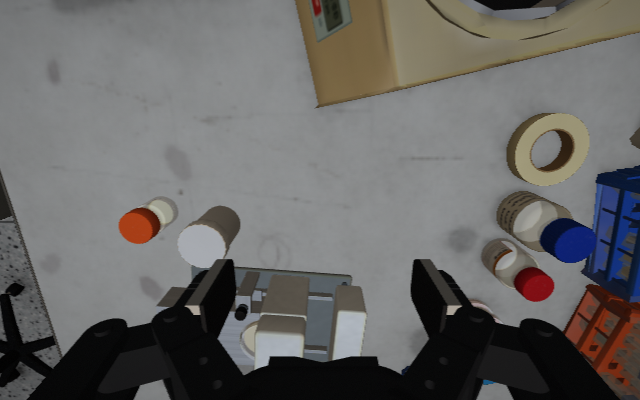

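Scene view: the carriage front is at about (327,268), the key in its black collar at (395,213) and the pin knob at (357,226). The jar is at (295,222), the pot at (325,215) and the bottle at (385,298). In the side view the carriage front is at (317,263) and the key at (402,206). The wrist view shows the reader half hidden at the bottom.

```bash
cat > h.py <<'E'
import numpy as np,cv2
def cloud(f):
    v,u=np.mgrid[:400,:640];z=f["range_z"]
    c=np.stack([(u-f["cx"])/f["fx"]*z,(v-f["cy"])/f["fy"]*z,z],-1)
    P=(c-f["t"])@f["R"]; P[z==0]=np.nan
    return P
def ray(f,u,v):
    d=f["R"].T@np.array([(u-f["cx"])/f["fx"],(v-f["cy"])/f["fy"],1]);return -f["R"].T@f["t"],d/np.linalg.norm(d)
def plane(f,u,v,h):
    o,d=ray(f,u,v);return o+d*(h-o[2])/d[2]
def tri(rays):
    A=sum(np.eye(3)-np.outer(d,d) for o,d in rays);b=sum((np.eye(3)-np.outer(d,d))@o for o,d in rays)
    return np.linalg.solve(A,b)
E
python3 - <<'E'
import pickle;from h import *
D=pickle.load(open("d0.pkl","rb"))
W={"scene":(310,190,445,300),"side":(300,180,425,305)}
K={"scene":(395,213),"side":(402,206)}
rs=[]
for n in W:
    f=D[n];P=cloud(f);x0,y0,x1,y1=W[n];m=np.zeros((400,640),bool);m[y0:y1,x0:x1]=1
    g=f["image"].max(2)
    # key collar: dark blob near K
    u,v=K[n];dk=((g<70)&m).astype(np.uint8)
    _,L,st,ce=cv2.connectedComponentsWithStats(dk)
    i=L[v,u];print(n,"key blob",st[i],ce[i],"mean xyz",np.nanmean(P[L==L[v,u]],0).round(4) if i else None)
    rs.append(ray(f,*ce[i]))
    for nm,a,b in(("carr",.049,.058),("head",.117,.127)):
        q=m&(P[...,2]>a)&(P[...,2]<b)
        k=np.zeros((400,640),np.uint8);k[q]=1
        _,L2,s2,_=cv2.connectedComponentsWithStats(k);j=1+s2[1:,4].argmax()
        pts=P[L2==j];r=cv2.minAreaRect((pts[:,:2]*1000).astype(np.float32))
        print(" ",nm,len(pts),"z",np.median(pts[:,2]).round(4),r, (cv2.boxPoints(r)).round().tolist())
    for i in range(1,len(st)):
        if st[i,4]>15: print("  dark",st[i],np.nanmedian(P[L==i],0).round(4))
print("tri key",tri(rs).round(4))
E
```

```text
scene key blob [386 207  18  15 162] [393.85802469 214.98765432] mean xyz [ 0.6155 -0.2217  0.1344]
  carr 1830 z 0.0553 ((540.7381591796875, -207.3325653076172), (88.23760223388672, 165.205322265625), 86.35501861572266) [[455.0, -246.0], [620.0, -257.0], [626.0, -169.0], [461.0, -158.0]]
  head 922 z 0.123 ((621.0615844726562, -214.61257934570312), (142.94273376464844, 52.64733123779297), 85.25658416748047) [[589.0, -284.0], [641.0, -288.0], [653.0, -146.0], [601.0, -141.0]]
  dark [386 207  18  15 162] [ 0.6131 -0.2237  0.135 ]
  dark [356 219   5   8  32] [ 0.5742 -0.1578  0.078 ]
  dark [320 254  16  29 172] [ 0.459  -0.2067  0.0423]
side key blob [     0      0    640    400 255544] [319.41202298 199.43782284] mean xyz None
  carr 2485 z 0.054 ((539.9384765625, -209.19735717773438), (88.38610076904297, 158.94264221191406), 85.49061584472656) [[457.0, -247.0], [616.0, -260.0], [623.0, -171.0], [464.0, -159.0]]
  head 938 z 0.1217 ((623.1878662109375, -216.42251586914062), (143.3732147216797, 51.67303466796875), 85.02959442138672) [[591.0, -286.0], [643.0, -290.0], [655.0, -147.0], [604.0, -143.0]]
  dark [391 199  23  17 209] [ 0.6158 -0.2273  0.1332]
  dark [359 212   7   8  46] [ 0.5769 -0.1602  0.0773]
  dark [310 249  12  34 161] [ 0.4602 -0.2095  0.0408]
tri key [ 0.3872 -0.4211  0.3986]
```

```bash
python3 -c "
import cv2
a=cv2.imread('pics/scene0.png')[180:310,280:450]
cv2.imwrite('pics/c.png',cv2.resize(a,None,fx=4.5,fy=4.5,interpolation=cv2.INTER_CUBIC))"
```

```text
(no output)
```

View pics/c.png

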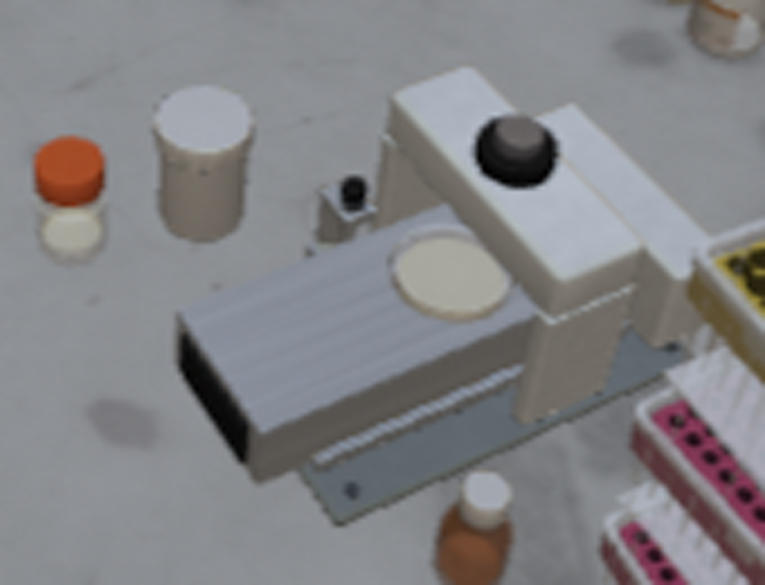

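The crop shows the key at about (517,138), the black pad at (213,395) and the dish in its nest. The reader yaw is about -4.8°, the head top centre about (0.622, -0.2155) and the pad about (0.460, -0.202). Next I push the carriage with the fingers shut.

```bash
cat >> h.py <<'E'
YAW=np.radians(-4.8);ex=np.array([np.cos(YAW),np.sin(YAW),0]);KEY=np.array([.622,-.2155,.143])
ORI=[np.pi,0,np.pi/2+YAW]
def at(x,z): p=KEY+ex*(x-.076);p[2]=z;return p
E
python3 - <<'E'
from h import *;from plant import robot
robot.grip(0.0,60)
robot.goto(at(-.125,.20),ORI)
robot.move_straight(at(-.125,.042),vel=.12)
def p(s):
    q=robot.sense();print(s,q["t"],((q["tcp_pos"]-at(0,0))@ex).round(4),q["tcp_pos"].round(4),q["wrist_force"].round(1))
p("down")
print(robot.move_straight(at(-.07,.042),vel=.03,contact_N=1.5));p("touch")
print(robot.move_straight(at(-.03,.042),vel=.03,contact_N=18));p("in")
robot.sleep(.2);p("hold")
f=robot.grab_frame("side");cv2.imwrite("pics/in.png",cv2.resize(f["image"][150:330,260:480,::-1],None,fx=3,fy=3))
E
```

```text
down 3.6167 -0.1245 [ 0.4222 -0.1989  0.0425] [ 0.2 -0.6 -0.2]
True
touch 4.5833 -0.1008 [ 0.4458 -0.2006  0.0415] [-1.1  0.6 -0. ]
True
in 6.25 -0.0529 [ 0.4936 -0.2044  0.0404] [-7.   0.2  5.7]
hold 6.45 -0.0543 [ 0.4922 -0.2043  0.0401] [-6.9  0.4  6.4]
```

View pics/in.png

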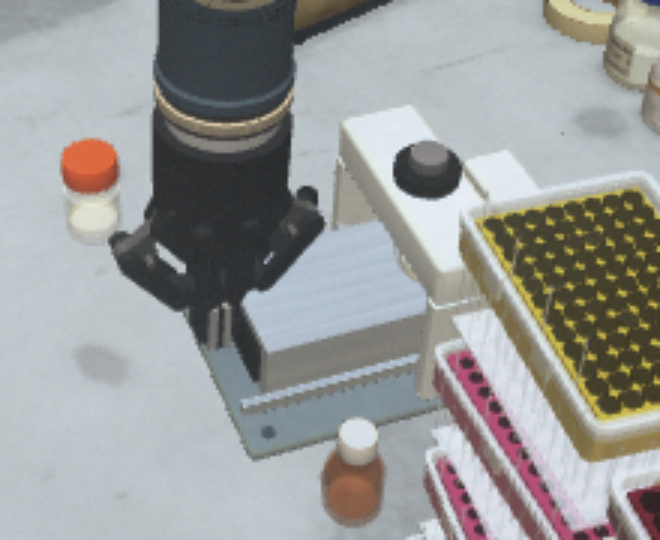

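The picture shows the carriage in, its front face near (255,345) with the fingers against it, and TCP travel was about 48 mm. I let it come back now.

Run:
```python
from h import *;from plant import robot
robot.move_straight(at(-.125,.042),vel=.05)
robot.sleep(.3)
q=robot.sense();print(q["t"],q["wrist_force"].round(1))
robot.move_straight(at(-.125,.2),vel=.15)
robot.sleep(.3)
f=robot.grab_frame("side");cv2.imwrite("pics/back.png",cv2.resize(f["image"][150:330,260:480,::-1],None,fx=3,fy=3))
P=cloud(f);m=np.zeros((400,640),np.uint8);m[180:305,300:425]=1
d=(m>0)&(f["image"].max(2)<70)&(P[...,2]<.054)&(P[...,2]>.015)
X=(P-at(0,0))@ex
print("pad x now",np.median(X[d&(X<-.02)]),d.sum())
```

```text
8.4 [-0.   0.1  1.3]
pad x now -0.06068789558956549 176
```

View pics/back.png

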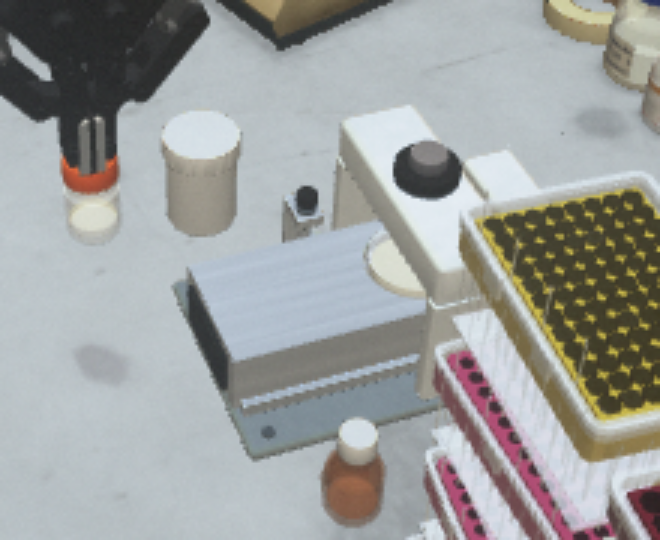

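The carriage is latched: its pad is near (210,335) and at x = -61 mm, so about 26 mm of travel. The key is at crop (430,153) in this picture, and I go on to it.

Run:
```python
from h import *;from plant import robot;import pickle
D=pickle.load(open("d0.pkl","rb"))
a=(D["scene"],280+518/4.5,180+137/4.5);b=(D["side"],260+430/3,150+153/3)
print(plane(*a,.143).round(4),plane(*b,.143).round(4),"tri",tri([ray(*a),ray(*b)]).round(4))
k=(plane(*a,.143)+plane(*b,.143))/2
if np.linalg.norm(k-KEY)>.006: raise SystemExit("check")
k=(k+KEY)/2
robot.move_straight(np.r_[at(-.125,0)[:2],.25],vel=.15)
robot.goto(np.r_[k[:2],.25],ORI)
robot.move_straight(np.r_[k[:2],.175],vel=.12)
def p(s):
    q=robot.sense();print(s,q["t"],q["tcp_pos"].round(4),q["wrist_force"].round(1))
p("above")
print(robot.move_straight(np.r_[k[:2],.145],vel=.015,contact_N=10));p("pressed")
robot.sleep(.15);p("hold")
f=robot.grab_frame("side");cv2.imwrite("pics/press.png",cv2.resize(f["image"][150:330,260:480,::-1],None,fx=3,fy=3))
```

```text
[ 0.62   -0.2185  0.143 ] [ 0.624  -0.2189  0.143 ] tri [ 0.6291 -0.2109  0.1338]
above 12.025 [ 0.6223 -0.2174  0.176 ] [ 0.1 -0.3  1. ]
True
pressed 13.6167 [ 0.622  -0.2171  0.1492] [-1.   0.5  3.5]
hold 13.7667 [ 0.622  -0.2171  0.1491] [-1.3  1.2  5.6]
```

View pics/press.png

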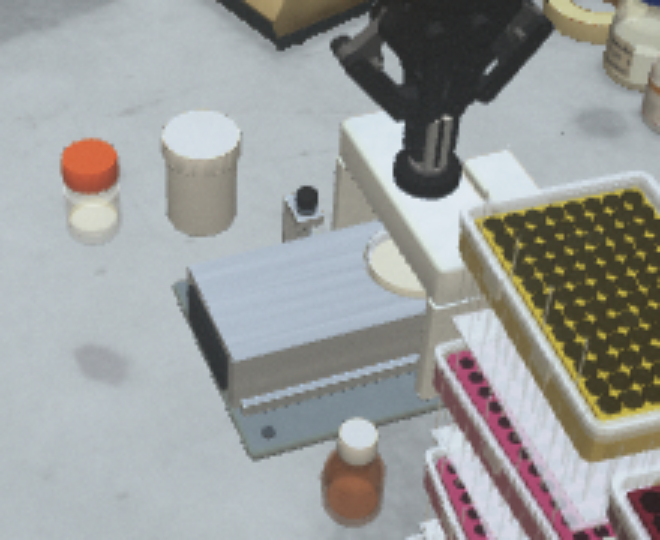

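The fingers are on the key at (435,165), and the fingertips are at z ≈ 0.138, so the key is at its bottom. I press slightly harder to be sure, then release, retract and check.

Run:
```python
from h import *;from plant import robot
q=robot.sense()["tcp_pos"]
print(robot.move_straight(q-[0,0,.003],vel=.01,contact_N=12))
s=robot.sense();print(s["tcp_pos"].round(4),s["wrist_force"].round(1))
robot.sleep(.15)
robot.move_straight(np.r_[q[:2],.17],vel=.05)
robot.move_straight(np.r_[q[:2],.28],vel=.15)
robot.sleep(.3)
f=robot.grab_frame("side");cv2.imwrite("pics/end.png",cv2.resize(f["image"][150:330,260:480,::-1],None,fx=3,fy=3))
P=cloud(f);i=P[198:204,400:407,2];print("key z",np.nanmedian(i),robot.sense()["t"])
```

```text
True
[ 0.622  -0.2171  0.1491] [-0.7  0.6  4.7]
key z 0.14312271871984247 16.0083
```

View pics/end.png

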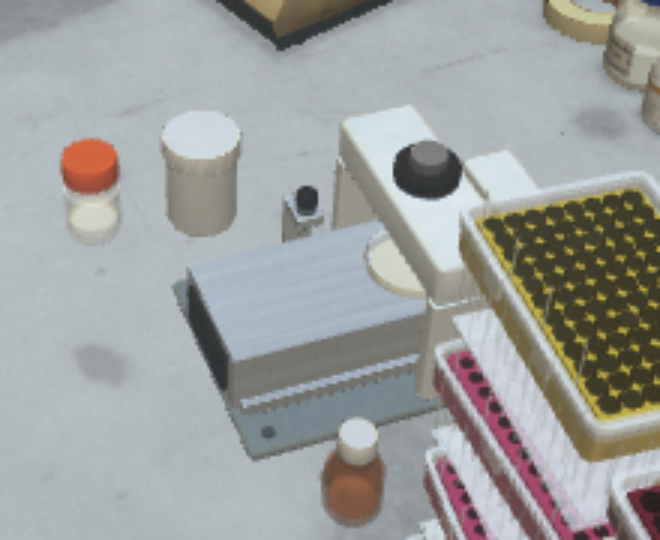

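The key is up again (z = 0.143, at (430,153)), the carriage is still latched and nothing beside the reader has moved.

```bash
python3 -c "
from plant import robot
print(robot.close_job())"
```

```text
the job is handed in; nothing more can be done
None
```

I pushed the carriage in to its stop, let it latch at about 26 mm, pressed the key to the bottom and released it, and handed the job in at about 16 s; no verdict was returned, but the last picture shows the key up, the carriage latched, and the dish, pot, jar and bottle in place.

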